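Glue two legs back into the corners of a serving stand

ROBOT

A 6-joint arm with a two-finger parallel gripper is mounted at the origin on a cart in front of the work surface, level with it; the furniture and walls round the work are solid. World frame = base frame: x ahead of the robot, y to its left, z up, the work surface at z = 0. Lengths are in mm, angles in rad, forces in N, time in s.
With the tool pointing down it reaches from about 350 to 875 mm from the base axis. Payload 4.2 kg.
Tool frame: the origin (TCP) lies on the centre line of the jaws, within the pads' length; the fingertips stand r.finger_overhang ahead of it and the grasp point (between the pads) lies 2 mm behind it (r.finger_overhang is the distance from the TCP to the fingertips, in mm); z points along the fingers, y is the line along which they close (so a half turn about z gives the same grasp; the last joint's range is limited). The gripper opens to 87 mm and grips with 3 to 60 N. Pads are 19 mm wide; open, the fingers measure 117 mm over their backs; the gripper's body (75 mm by 190 mm) begins 51 mm behind the grasp point.
Start: joints at [-1.088, 0.385, 0.008, 0, -1.194, -0.259], TCP at [138.728, -609.388, 239.55] pointing down, gripper open.
Joint ranges: [-3.14, 3.14], [-1.21, 2.06], [-1.07, 1.41], [-3.16, 2.05], [-2.99, -0.16], [-3.1, 3.1]. Speed limits (rad/s): [2.79, 2.79, 3.14, 3.14, 3.14, 3.14].

INTERFACE

Orientations are given as a unit quaternion [w, x, y, z].
In Python, from rig import r gives the robot as it stands.
- The arm moves only by the shell command python3 -m creep 'ROWS' [FORCE]. ROWS is a JSON object whose one key "deltas" holds a list of rows, each a list of 7 numbers: the shift along the world's x, y, z in m, then the turn, a rotation vector about the world's x, y, z in degrees, then the closure, from 0 (fully open) to 1 (shut). A call has 1 to 12 rows; each row is the pose to reach, as a shift and turn from the pose commanded when the call began; what a row does not reach only later rows make up. A row lasts 1/10 s, in which the tool goes at most 50 mm and 8.59 degrees, less where a joint would pass 70% of its speed; a pose out of reach is approached as far as the arm can. A call with a gripper value outside its range is refused whole. The fingers move at their own pace and stop on an object; FORCE is the grip in N (left out, the last holds). Time passes only in rows, so rows that repeat a pose let the fingers close. It gives the time, the measured TCP pose, the force, the opening and the grip force at its end, in the units of the state.
- r.observe(): the state, without advancing time (a new reading comes with each control period).
- r.grab_frame(name): name is "side" or "top" or "wrist"; returns (picture, depth): 420x560x3 uint8, blue, green, red; 420x560 float32, mm along the optical axis (not along the pixel's ray), 0 where there is no reading.
- r.calibration(name): a dict with "K" (3x3 intrinsics, pixels), "D" ([k1, k2, p1, p2, k3] as OpenCV has them; the pictures are not rectified), "rvec" (rotation vector, rad) and "tvec" (3), from world to camera coordinates, as OpenCV has them. Camera axes: x right, y down, z forward; pixel columns grow to the right and rows downward; lengths in mm; the calibration is good to about 2 mm. A picture is of the moment at which its call begins: read the wrist's pose just before it. calibration takes no time and is no camera call; for the wrist camera it gives the pose at the moment of the call.
- r.close_job(): hands the job in; it is judged then, once.
Trained networks look in the newest picture that a camera, given by its name, has taken for a name from the list of things; names that differ only in an ending like _2 or _b are one class to them, and where a whole thing is asked for, a point or a joint stands for the part that bears it (a point fixed in the world has none). Each returns a list of dicts, best first, with "score" (0 to 1); they miss things now and then, are a little off and sometimes report something else, mostly with a low value. They report only what shows in the picture. A call takes as long as a camera call. They do not tell look-alikes from the thing itself.
- r.search_frame(camera, label): "location" ([column, row] in pixels, amid what is visible of it).
- r.masks_of(camera, label): "mask" (420x560 bool, what is visible of it) and "location" ([column, row] in pixels, amid what is visible of it).
- r.spot_point(camera, label): "location" ([column, row] in pixels: a listed point, or the origin of a listed thing).
The state is a dict: "clock": time; "joints": joint angles; "joint_vel": joint speeds; "tau": joint torques, N m; "tool_pos": TCP position; "ee_rot": TCP orientation; "wrist_force": force on the tool from outside, world axes, zero at the start; "torque": the same for the moment, N m; "width": finger opening in mm; "grasp_force": force on a finger pad.
Only numpy, scipy, OpenCV 4.12 (cv2) and the standard library are available. Lean on these libraries where they do the work, as an engineer would, in place of code of your own. Each camera call takes 0.05 s, during which the arm holds its last target. There are 200 camera calls.

TASK

The small serving stand lies upside down and has lost two of its four legs; the glue is on, so stand a loose leg of the same length as the fitted ones upright in each empty corner, pushed tight against both rails of that corner and flat on the panel, and keep each one pressed against both rails for a good two seconds so that the glue grabs. Let the first leg go where it stands, but finish while still gripping the second one and pressing it against both of its rails. Leave the shorter leg and the kitchen things where they are.

Things in the scene. Friction and masses are not known exactly. Their poses are not given: they have to be found in the camera images.
- stand: wooden serving stand, upside down, immovable: 190 x 230 x 12 mm panel on a 16 mm chopping board (250 x 290 mm); the panel's upper face is 28 mm above the worktop. Four rails enclose 150 mm (its x) by 190 mm (its y); a leg belongs in each inside corner; the two empty corners show a paler square. Origin: centre of underside, at worktop height; x away from the robot, y left, yaw within 17 degrees
- rail_far: immovable rail of the stand's frame, 14 mm thick, 22 mm high, its top 50 mm above the worktop. Its body origin is the stand's own origin; its inner face lies at x = +75 mm of the stand
- rail_near: immovable rail of the stand's frame, 14 mm thick, 22 mm high, its top 50 mm above the worktop. Its body origin is the stand's own origin; its inner face lies at x = -75 mm of the stand
- rail_left: immovable rail of the stand's frame, 14 mm thick, 22 mm high, its top 50 mm above the worktop. Its body origin is the stand's own origin; its inner face lies at y = +95 mm of the stand
- rail_right: immovable rail of the stand's frame, 14 mm thick, 22 mm high, its top 50 mm above the worktop. Its body origin is the stand's own origin; its inner face lies at y = -95 mm of the stand
- corner_far_left (a point): where the centre of a leg's underside lies when the leg is tight in the corner of the far and left rails: 15 mm from the inner face of each, on the panel, 28 mm above the worktop; axes as the stand's
- corner_far_right (a point): where the centre of a leg's underside lies when the leg is tight in the corner of the far and right rails: 15 mm from the inner face of each, on the panel, 28 mm above the worktop; axes as the stand's
- corner_near_left (a point): where the centre of a leg's underside lies when the leg is tight in the corner of the near and left rails: 15 mm from the inner face of each, on the panel, 28 mm above the worktop; axes as the stand's
- corner_near_right (a point): where the centre of a leg's underside lies when the leg is tight in the corner of the near and right rails: 15 mm from the inner face of each, on the panel, 28 mm above the worktop; axes as the stand's
- fitted_leg_1: leg still fitted in one corner of the stand, immovable: same 30 x 30 x 75 mm with 3 mm rubber glide on top, 78 mm in all. Origin: centre of its lower end, on the panel; which two of the four corners are occupied varies, and may be any two
- fitted_leg_2: leg still fitted in one corner of the stand, immovable: same 30 x 30 x 75 mm with 3 mm rubber glide on top, 78 mm in all. Origin: centre of its lower end, on the panel; which two of the four corners are occupied varies, and may be any two
- leg_a: loose wooden leg, 30 x 30 mm square and 75 mm long, plus a round black rubber glide (20 mm wide, 3 mm high) on its foot: 78 mm in all, about 50 g. Stands upright, glide up, on the worktop to the left of the stand. Origin: centre of its underside; z up; x and y are square to its sides
- leg_b: loose wooden leg, 30 x 30 mm square and 75 mm long, plus a round black rubber glide (20 mm wide, 3 mm high) on its foot: 78 mm in all, about 50 g. Stands upright, glide up, on the worktop to the left of the stand. Origin: centre of its underside; z up; x and y are square to its sides
- short_leg: loose leg of another stand, alike but too short: 30 x 30 x 50 mm plus the 3 mm glide. Stands among the other two loose legs. Origin: centre of its underside
- glue_bottle: closed white glue bottle, 48 mm across, 134 mm high, to the right of the stand. Origin: centre of its underside
- mug: small blue mug, 59 mm across, 84 mm with its handle, 53 mm high. Origin: near the centre of its underside
- glass: small glass, 51 mm across, 58 mm high. Origin: centre of its underside
- jam_jar: round jar with a lid, 62 mm across, 85 mm high. Origin: centre of its underside
- spice_jar: round jar with a red cap, 45 mm across, 106 mm high. Origin: centre of its underside
- tin: food tin, 57 mm across, 72 mm high. Origin: centre of its underside
Mind the look-alikes: they are no part of the job. Leave any purple look-alike of the leg_b alone.

How it is judged:
By the outcome, as a careful person would: the job done as asked, in the order asked, and still so for the second after the job is handed in, while the arm keeps its last pose, push and grip.
It also fails if it takes over 72 s, if anything falls off the work surface, if the arm or the gripper's body presses on something with over 40 N, if the wrist force passes 120 N, or if a joint passes its speed limit or range.

## Working session

There is one attempt and no reset: what is moved stays moved. The work goes in short steps, Python scripts to look and compute and a shell command to move; the robot and the scene stay as the last step left them, time stands still between calls to the robot, and variables do not carry over. Pictures are saved under pics/ and viewed, at most 10 in all, crops included, and the job is handed in when it is done.

```bash
mkdir -p pics; ls
python3 - <<'E'
from rig import r
import cv2
s=r.observe();print({k:(v if not hasattr(v,'tolist') else v.tolist()) for k,v in s.items()}, r.finger_overhang)
for n in("top","side"):
    im,d=r.grab_frame(n);cv2.imwrite(f"pics/{n}0.png",im)
    import numpy as np;np.savez(f"{n}0.npz",im=im,d=d)
    c=r.calibration(n);print(n,c)
E
```

```text
pics
{'clock': 0.0, 'joints': [-1.0884037980348429, 0.3855587818124732, 0.006629811288019522, -0.0005183826119785279, -1.1940047658957649, -0.2585919414579419], 'joint_vel': [-0.0007058090584012022, -0.0007324767644374562, -5.906122390385662e-06, 0.0002987653197373051, -4.242649881436032e-05, 0.00034593145324519675], 'tau': [-0.0018089235163643025, -39.066481590270996, 18.74055325984955, 4.220178723335266, 0.010951900330837816, -0.00019947014152421616], 'tool_pos': [138.60345867190344, -608.8543337289735, 238.45690850710935], 'ee_rot': [-0.0001623892369523226, -0.11157181639210337, 0.9937557696040505, 0.0010834183695355305], 'wrist_force': [-0.48962435607533344, 0.17722487555537753, 0.08353066277688433], 'torque': [-0.02686498345935697, -0.028727601694214525, -0.005011887492912422], 'grasp_force': 0.0, 'width': 87.31534936297383} 17.0
top {'K': array([[489.61171037,   0.        , 285.93267857],
       [  0.        , 489.61171037, 212.60956157],
       [  0.        ,   0.        ,   1.        ]]), 'D': array([-0.14709962,  0.        ,  0.        ,  0.        ,  0.        ]), 'rvec': array([ 2.16387041, -2.10569712,  0.19322072]), 'tvec': array([ -47.15398038,  612.73386754, 1597.34861311])}
side {'K': array([[439.8141951 ,   0.        , 276.51345306],
       [  0.        , 439.8141951 , 208.76508782],
       [  0.        ,   0.        ,   1.        ]]), 'D': array([-0.00649408,  0.        ,  0.        ,  0.        ,  0.        ]), 'rvec': array([ 2.66628931,  0.078577  , -0.00391735]), 'tvec': array([-612.67631947,  -49.87990138, 1200.48852944])}
```

View pics/top0.png

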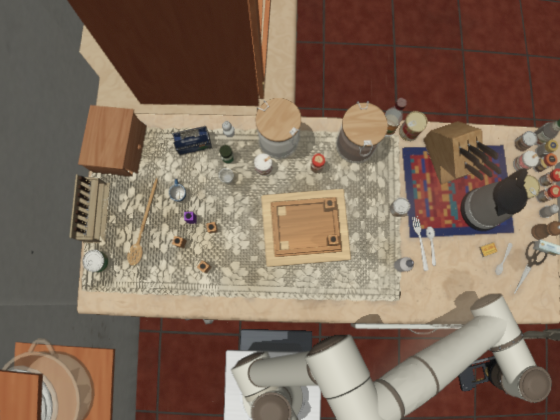

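View pics/side0.png

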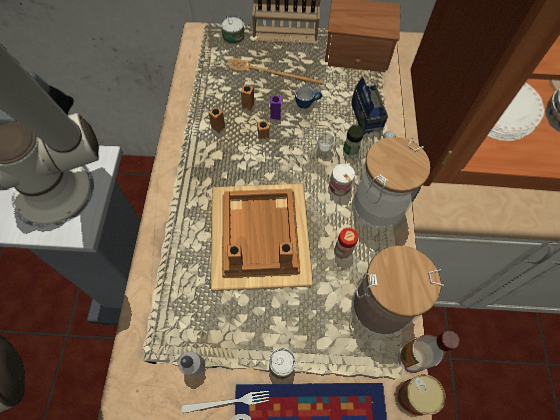

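Top view: the robot is at the bottom, with up = +x and left = +y. The fitted legs are in the right corners (330,204) and (333,240). The far-left (282,211) and near-left (284,247) corners are empty. The loose legs are at (180,241), (203,267) and (211,227), and the purple look-alike is at (190,217). In the side view the one at (264,130) is the short leg.

```bash
cat > h.py <<'E'
import numpy as np, cv2
from rig import r
def save(n,tag):
    c=r.calibration(n); im,d=r.grab_frame(n); cv2.imwrite(f"pics/{tag}.png",im)
    np.savez(f"{tag}.npz",im=im,d=d,**c); return im,d,c
def cloud(d,c):
    h,w=d.shape; u,v=np.meshgrid(np.arange(w),np.arange(h))
    p=cv2.undistortPoints(np.stack([u,v],-1).reshape(-1,1,2).astype(float),c["K"],c["D"]).reshape(-1,2)
    z=d.reshape(-1,1).astype(float); P=np.hstack([p*z,z])
    R=cv2.Rodrigues(c["rvec"])[0]; W=(P-c["tvec"])@R; W[z[:,0]<=0]=np.nan
    return W.reshape(h,w,3)
def proj(X,c): return cv2.projectPoints(np.array(X,float).reshape(-1,1,3),c["rvec"],c["tvec"],c["K"],c["D"])[0].reshape(-1,2)
def tri(uvs,cs):
    A=[];b=[]
    for uv,c in zip(uvs,cs):
        x=cv2.undistortPoints(np.array(uv,float).reshape(1,1,2),c["K"],c["D"]).ravel()
        R=cv2.Rodrigues(c["rvec"])[0]; t=c["tvec"]
        for i in (0,1):
            A.append(R[i]-x[i]*R[2]); b.append(x[i]*t[2]-t[i])
    X,res,*_=np.linalg.lstsq(np.array(A),np.array(b),rcond=None); return X
E
python3 - <<'E'
from h import *
np.set_printoptions(precision=1,suppress=True)
for n in("top","side"):
    z=np.load(f"{n}0.npz");W=cloud(z["d"],r.calibration(n))
    m=(W[...,2]>35)&(W[...,2]<100)&(W[...,1]>-150)&(W[...,1]<650)&(W[...,0]>300)&(W[...,0]<650)
    k,l,st,ce=cv2.connectedComponentsWithStats(m.astype(np.uint8))
    for i in range(1,k):
        if st[i,4]<12: continue
        p=W[l==i]; t=p[p[:,2]>np.percentile(p[:,2],95)-6]
        print(n,ce[i],st[i,4],"top",np.median(p[:,2]),p[:,2].max(),"mean",t.mean(0),p.min(0),p.max(0))
c=r.calibration("wrist");R=cv2.Rodrigues(c["rvec"])[0];print(c,-R.T@c["tvec"],R)
ct,cs=r.calibration("top"),r.calibration("side")
for a,b in(((180,237),(216,110)),((180,237),(247,88)),((203,263),(216,110)),((211,223),(264,123))):print(tri([a,b],[ct,cs]))
E
```

```text
top [ 93.3 218.8] 612 top 92.24272101737395 99.94930628799072 mean [573.2 624.3  96.6] [498.8 605.   35. ] [649.5 650.   99.9]
top [286.8 232.4] 509 top 50.75237722116392 62.61007139805051 mean [548.  -34.4  54. ] [ 473.5 -147.8   35.1] [649.9  20.4  62.6]
top [189.  216.6] 110 top 75.29894037577782 86.83232400611622 mean [588.8 296.7  80.9] [574.7 278.8  35.1] [605.8 309.9  86.8]
top [211.2 226.7] 89 top 50.83737071233078 60.74540683268337 mean [559.4 219.6  54.7] [542.3 203.1  36.8] [575.2 238.5  60.7]
top [177.6 241.2] 109 top 75.05911266666917 84.03978040594669 mean [505.  328.6  78.7] [487.7 310.6  35.6] [521.  347.4  84. ]
top [ 94.2 260.6] 409 top 54.90751418457364 67.57967626751413 mean [431.9 616.3  58.4] [392.6 577.8  35.1] [467.  649.9  67.6]
top [203.2 266.4] 104 top 75.88212021984182 84.88616305140116 mean [424.7 237.3  79.8] [405.  217.9  40.2] [444.5 257.   84.9]
side [275.3  21. ] 995 top 60.84658900818007 99.9908010250847 mean [573.3 625.1  95.9] [499.7 604.   35. ] [649.5 649.9 100. ]
side [232.1  26.4] 376 top 53.75126553250839 62.585061805873906 mean [433.3 615.7 
[... 353 characters left out ...]
4120968704 mean [427.6 238.5  76. ] [406.8 219.   35.4] [447.2 260.2  81.8]
side [262.7 125.9] 125 top 49.916339752705305 56.08327749686863 mean [561.2 221.3  51.3] [544.  202.7  35.9] [577.1 240.8  56.1]
side [249.6 203.7] 827 top 49.264326129255956 55.366635195263854 mean [541.1 -36.5  50. ] [ 475.6 -149.7   35.1] [650.   17.4  55.4]
{'K': array([[372.7,   0. , 279.4],
       [  0. , 372.7, 208.8],
       [  0. ,   0. ,   1. ]]), 'D': array([0., 0., 0., 0., 0.]), 'rvec': array([-1.8, -2.3, -0.3]), 'tvec': array([623.2, -33.7, 391.9])} [  67.7 -624.4  385.4] [[-0.2  1.   0. ]
 [ 0.9  0.2  0.3]
 [ 0.3  0.1 -1. ]]
[470.4 294.4  58.1]
[513.3 313.   96.9]
[432.4 234.4  88.9]
[567.6 218.4  63.2]
```

```bash
python3 -m creep '{"deltas":[[0.03,0.04,0.01,0,0,0,0],[0.06,0.08,0.02,0,0,0,0],[0.09,0.12,0.03,0,0,0,0],[0.12,0.16,0.04,0,0,0,0],[0.15,0.2,0.05,0,0,0,0],[0.18,0.24,0.05,0,0,0,0],[0.21,0.28,0.05,0,0,0,0],[0.24,0.32,0.05,0,0,0,0],[0.27,0.36,0.05,0,0,0,0],[0.29,0.4,0.05,0,0,0,0],[0.3,0.44,0.05,0,0,0,0],[0.3,0.48,0.05,0,0,0,0]]}' && python3 -m creep '{"deltas":[[0,0.04,0,0,0,0,0],[0,0.08,0,0,0,-2,0],[0,0.12,0,0,0,-4,0],[0,0.16,0,0,0,-6,0],[0,0.2,0,0,0,-8,0],[0,0.24,0,0,0,-9,0],[0,0.24,0,0,0,-9,0],[0,0.24,0,0,0,-9,0]]}'
python3 - <<'E'
from h import *
save("wrist","w1")
print(r.observe()["tool_pos"])
E
```

```text
clock: 1.3
tool_pos: [439.5, -127.4, 288.9]
ee_rot: [-0.001, -0.112, 0.994, 0.0]
wrist_force: [0.1, 0.2, 0.4]
width: 87.3
grasp_force: 0.0
clock: 2.1
tool_pos: [438.3, 111.2, 289.1]
ee_rot: [-0.001, -0.034, 0.999, -0.0]
wrist_force: [0.9, -1.4, 0.3]
width: 86.8
grasp_force: 0.0
[438.37875096 110.41976813 289.17890991]
```

View pics/w1.png

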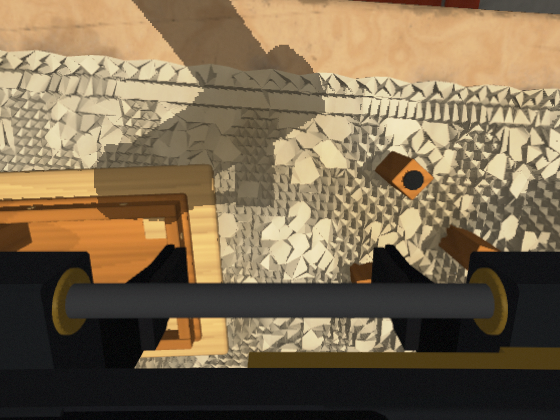

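The wrist view has down = +x and right = +y. It shows one full-length loose leg at (412,180) and the pale near-left corner at (155,228), with the gripper covering everything below row 250. I'll move further out to see both corners and both legs.

```bash
python3 -m creep '{"deltas":[[0.04,0.01,0.01,0,0,0,0],[0.08,0.02,0.02,0,0,0,0],[0.12,0.03,0.03,0,0,0,0],[0.16,0.03,0.03,0,0,0,0],[0.18,0.03,0.03,0,0,0,0],[0.18,0.03,0.03,0,0,0,0],[0.18,0.03,0.03,0,0,0,0]]}'
python3 - <<'E'
from h import *
save("wrist","w2")
print(r.observe()["tool_pos"])
E
python3 -m creep '{"deltas":[[0,-0.04,0.0,0,0,0,0],[0,-0.08,0,0,0,0,0],[0,-0.08,0,0,0,0,0],[0,-0.08,0,0,0,0,0]]}'
python3 - <<'E'
from h import *
save("wrist","w3")
print(r.observe()["tool_pos"])
np.set_printoptions(precision=1,suppress=True)
for t in("w1","w2","w3"):
    z=np.load(t+".npz");W=cloud(z["d"],z)
    np.save(t+"W.npy",W)
    m=(W[...,2]>40)&(W[...,2]<100)&(W[...,1]>180)&(W[...,1]<380)&(W[...,0]>350)&(W[...,0]<620)
    k,l,st,ce=cv2.connectedComponentsWithStats(m.astype(np.uint8))
    for i in range(1,k):
        if st[i,4]<100: continue
        p=W[l==i]; 
        q=p[(p[:,2]>70)&(p[:,2]<90)]
        if len(q)<50: print(t,ce[i],"low",p[:,2].max());continue
        rc=cv2.minAreaRect(q[:,:2].astype(np.float32)); print(t,ce[i],np.percentile(q[:,2],[20,50,98]),rc)
E
```

```text
clock: 2.85
tool_pos: [618.6, 139.0, 318.7]
ee_rot: [-0.001, -0.032, 0.999, -0.0]
wrist_force: [-0.3, 0.2, -0.3]
width: 86.9
grasp_force: 0.0
[618.13932323 139.3830063  319.43727611]
clock: 3.3
tool_pos: [617.7, 59.5, 320.7]
ee_rot: [0.001, -0.033, 0.999, 0.0]
wrist_force: [0.1, -0.2, -0.3]
width: 86.8
grasp_force: 0.0
[617.93109772  60.37504842 320.44303369]
w1 [407.1 175.9] [76.2 77.2 80.9] ((425.9058837890625, 240.90750122070312), (30.52960968017578, 29.85446548461914), 53.301109313964844)
w1 [470.1 248.9] [72.1 75.3 77.8] ((498.1726379394531, 324.12847900390625), (20.739662170410156, 39.109073638916016), 33.346309661865234)
w1 [363. 278.] low 53.52062161079336
w2 [392.7   3.9] low 78.41502692638754
w2 [473.3  78.2] [75.9 77.  80.8] ((507.5291748046875, 330.94671630859375), (31.715333938598633, 30.678882598876953), 75.4059066772461)
w2 [359.4 125.2] low 56.53698228353031
w2 [426.8 159.5] [76.1 77.1 81.1] ((591.5552368164062, 297.80615234375), (29.501379013061523, 31.197261810302734), 3.6854934692382812)
w3 [472.4   5.9] [72.7 75.9 78. ] ((442.664306640625, 241.46600341796875), (16.003437042236328, 7.999468803405762), 87.76221466064453)
w3 [542.   83.8] [74.8 76.6 80.6] ((508.8874816894531, 320.8346252441406), (38.03983688354492, 19.85313606262207), 17.27495765686035)
w3 [430.3 129.9] low 57.064514184360206
w3 [498.3 164. ] [75.9 77.1 81. ] ((592.0762329101562, 297.7362976074219), (29.962650299072266, 31.688121795654297), 2.100184917449951)
```

View pics/w2.png

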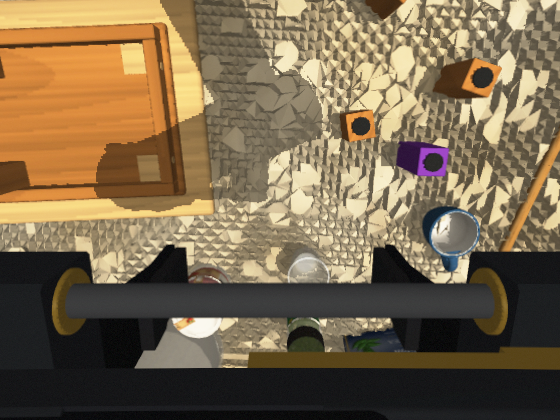

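The view shows the stand's left side with pale squares at (133,57) near-left and (148,168) far-left. The full-length leg is at (483,77), the short one at (360,125) and the purple one at (433,160). Next I'll fit the stand pose from the clouds.

Run:
```python
from h import *
from scipy.optimize import differential_evolution as de
np.set_printoptions(precision=2,suppress=True)
def sd(q): # signed depth inside ring (positive inside)
    a=np.abs(q); outer=np.maximum(a[:,0]-89,a[:,1]-109); inner=np.maximum(a[:,0]-75,a[:,1]-95)
    return np.minimum(-outer,inner)
def get(t):
    W=np.load(t+"W.npy")[:245].reshape(-1,3); W=W[(W[:,1]<60)&(W[:,1]>-230)&(W[:,0]<680)&(W[:,0]>400)]
    W=W[np.isfinite(W[:,2])]
    return W[(W[:,2]>45)&(W[:,2]<57),:2],W[(W[:,2]>10)&(W[:,2]<36),:2],W
def fit(ts):
    rail=np.vstack([get(t)[0] for t in ts]); non=np.vstack([get(t)[1] for t in ts])
    def cost(p):
        c,s=np.cos(p[2]),np.sin(p[2]);R=np.array([[c,-s],[s,c]])
        f=lambda P:np.tanh(sd((P-p[:2])@R)/1.0)
        return -f(rail).mean()+f(non).mean()
    o=de(cost,[(500,620),(-140,-40),(-.3,.3)],seed=1,tol=1e-8);return o.x,o.fun,len(rail),len(non)
for ts in(["w1"],["w2"],["w3"],["w2","w3"]):
    x,f,a,b=fit(ts);c,s=np.cos(x[2]),np.sin(x[2]);R=np.array([[c,-s],[s,c]])
    print(ts,x,np.degrees(x[2]),f,a,b)
    print("  NL",R@[-60,80]+x[:2],"FL",R@[60,80]+x[:2])
for t in("w2","w3"):
    W=get(t)[2];x=W[:,2];print(t,np.histogram(x,bins=np.arange(-2,60,3)))
```

```text
['w1'] [573.68 -95.11   0.11] 6.376798770241438 -1.7053683085266322 2994 14679
  NL [505.17 -22.27] FL [624.42  -8.95]
['w2'] [574.53 -95.43   0.11] 6.28637596538992 -1.7612510548460123 6926 34311
  NL [506.13 -22.48] FL [625.41  -9.34]
['w3'] [574.41 -95.55   0.11] 6.182035009081906 -1.740325361140966 8809 36992
  NL [506.14 -22.48] FL [625.45  -9.56]
['w2', 'w3'] [574.46 -95.5    0.11] 6.22695198454747 -1.7494435274337286 15735 71303
  NL [506.14 -22.48] FL [625.43  -9.47]
w2 (array([   49,   554,   808,   669,   447,   841, 10114,   597,   116,
         951, 19451,  1573,   330,   320,   350,   341,   373,  4633,
        1757,    66]), array([-2,  1,  4,  7, 10, 13, 16, 19, 22, 25, 28, 31, 34, 37, 40, 43, 46,
       49, 52, 55, 58]))
w3 (array([   63,   771,  1232,   878,   491,  1062, 11639,   734,    53,
         839, 20227,  1689,   393,   391,   411,   428,   478,  5787,
        2325,   107]), array([-2,  1,  4,  7, 10, 13, 16, 19, 22, 25, 28, 31, 34, 37, 40, 43, 46,
       49, 52, 55, 58]))
```

Run:
```python
from h import *
np.set_printoptions(precision=0,suppress=True)
for n in("top","side"):
    z=np.load(f"{n}0.npz");W=cloud(z["d"],r.calibration(n))
    m=(W[...,2]>56)&(W[...,0]>300)&(W[...,0]<760)&(W[...,1]>-200)&(W[...,1]<420)
    k,l,st,ce=cv2.connectedComponentsWithStats(m.astype(np.uint8))
    for i in range(1,k):
        if st[i,4]<20: continue
        p=W[l==i];print(n,ce[i],st[i,4],np.percentile(p,2,axis=0),np.percentile(p,98,axis=0))
```

```text
top [262. 169.] 46 [750.  37.  58.] [760.  71.  95.]
top [328. 204.] 119 [ 626. -184.   57.] [ 664. -154.  111.]
top [189. 216.] 91 [575. 281.  60.] [604. 309.  85.]
top [332. 240.] 108 [ 507. -199.   60.] [ 535. -168.  112.]
top [177. 241.] 94 [489. 313.  64.] [520. 345.  83.]
top [203. 266.] 94 [408. 220.  61.] [441. 254.  84.]
side [247.  91.] 135 [492. 312.  57.] [525. 345.  81.]
side [275. 101.] 134 [578. 280.  58.] [607. 312.  80.]
side [216. 114.] 148 [409. 220.  57.] [445. 256.  80.]
side [333. 176.] 52 [751.  35.  58.] [760.  66.  89.]
side [285. 251.] 255 [ 628. -187.   59.] [ 659. -157.  108.]
side [235. 253.] 249 [ 511. -199.   58.] [ 540. -169.  109.]
```

```bash
python3 -m creep '{"deltas":[[-0.03,0.03,-0.02,0,0,-6,0],[-0.06,0.06,-0.05,0,0,-12,0],[-0.09,0.09,-0.08,0,0,-18,0],[-0.12,0.12,-0.11,0,0,-24,0],[-0.15,0.15,-0.14,0,0,-30,0],[-0.18,0.17,-0.16,0,0,-36,0],[-0.192,0.181,-0.17,0,0,-40.5,0],[-0.192,0.181,-0.17,0,0,-40.5,0],[-0.192,0.181,-0.17,0,0,-40.5,0],[-0.192,0.181,-0.17,0,0,-40.5,0]]}'
python3 - <<'E'
from h import *
from scipy.spatial.transform import Rotation as R
s=r.observe();q=s["ee_rot"];Y=R.from_quat(list(q[1:])+[q[0]]).as_matrix()
print(s["tool_pos"],Y,s["joints"])
im,d,c=save("wrist","w4")
W=cloud(d,c);m=(W[...,2]>70)&(W[...,2]<90)&(abs(W[...,0]-426)<40)&(abs(W[...,1]-241)<40)
p=W[m];print(len(p),p.min(0) if len(p) else 0,p.max(0) if len(p) else 0)
if len(p)>50: print(cv2.minAreaRect(p[:,:2].astype(np.float32)))
E
```

```text
clock: 4.35
tool_pos: [427.5, 242.1, 150.5]
ee_rot: [0.001, 0.314, 0.949, 0.001]
wrist_force: [-0.0, 0.4, -1.0]
width: 87.0
grasp_force: 0.0
[427.54966125 242.05878639 150.50285946] [[-8.02601338e-01  5.96513527e-01  1.64483687e-03]
 [ 5.96515603e-01  8.02600240e-01  1.41103131e-03]
 [-4.78447204e-04  2.11366648e-03 -9.99997652e-01]] [ 8.46620859e-01  2.47666577e-01 -4.41888608e-01  3.85925061e-04
 -8.79094515e-01 -3.05681530e+00]
2254 [405.47336038 221.74642592  70.16812265] [445.21901397 261.88349372  81.46618524]
((425.4499206542969, 241.84262084960938), (29.832359313964844, 29.656709671020508), 52.91398620605469)
```

View pics/w4.png

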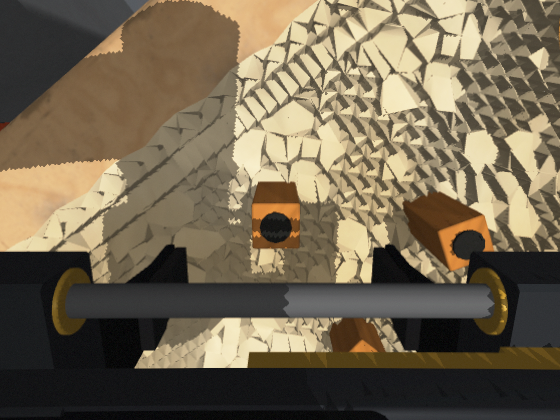

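The leg sits at (276,228) between the open fingers, square to the jaws. I'll descend and grip.

```bash
python3 -m creep '{"deltas":[[-0.002,0,-0.03,0,0,0,0],[-0.002,0,-0.06,0,0,0,0],[-0.002,0,-0.085,0,0,0,0],[-0.002,0,-0.104,0,0,0,0],[-0.002,0,-0.104,0,0,0,0],[-0.002,0,-0.104,0,0,0,0.3],[-0.002,0,-0.104,0,0,0,1],[-0.002,0,-0.104,0,0,0,1],[-0.002,0,-0.104,0,0,0,1],[-0.002,0,-0.104,0,0,0,1],[-0.002,0,-0.104,0,0,0,1],[-0.002,0,-0.104,0,0,0,1]]}' 40
```

```text
clock: 5.6
tool_pos: [424.7, 241.7, 45.7]
ee_rot: [0.0, 0.315, 0.949, 0.0]
wrist_force: [-0.5, -0.2, -0.9]
width: 39.1
grasp_force: 0.0
```

```bash
python3 -m creep '{"deltas":[[0,0,0,0,0,0,1],[0,0,0,0,0,0,1],[0,0,0,0,0,0,1],[0,0,0,0,0,0,1],[0,0,0.01,0,0,0,1],[0,0,0.04,0,0,0,1],[0,0,0.08,0,0,0,1],[0.0,0,0.12,0,0,0,1],[0,0,0.13,0,0,0,1]]}'
python3 -m creep '{"deltas":[[0.02,-0.03,0,0,0,5,1],[0.05,-0.06,0,0,0,10,1],[0.07,-0.09,0,0,0,16,1],[0.1,-0.13,0,0,0,22,1],[0.12,-0.16,0,0,0,28,1],[0.15,-0.2,0,0,0,34,1],[0.18,-0.23,0,0,0,40,1],[0.196,-0.257,0,0,0,43,1],[0.196,-0.257,0,0,0,43,1],[0.196,-0.257,0,0,0,43,1],[0.196,-0.257,0,0,0,43,1]]}'
python3 - <<'E'
from h import *
from scipy.spatial.transform import Rotation as R
s=r.observe();q=s["ee_rot"];print(R.from_quat(list(q[1:])+[q[0]]).as_matrix().round(3),s["tool_pos"])
save("wrist","w5")
E
```

```text
clock: 6.5
tool_pos: [426.7, 243.3, 180.9]
ee_rot: [0.003, 0.314, 0.949, 0.004]
wrist_force: [0.4, -0.1, 0.1]
width: 30.0
grasp_force: 40.0
clock: 7.6
tool_pos: [620.0, -14.8, 175.4]
ee_rot: [-0.0, -0.055, 0.998, 0.0]
wrist_force: [0.5, 0.5, 0.3]
width: 29.7
grasp_force: 40.0
[[-0.994 -0.11  -0.001]
 [-0.11   0.994  0.   ]
 [ 0.001  0.    -1.   ]] [620.0039889  -14.82107506 175.41195947]
```

View pics/w5.png

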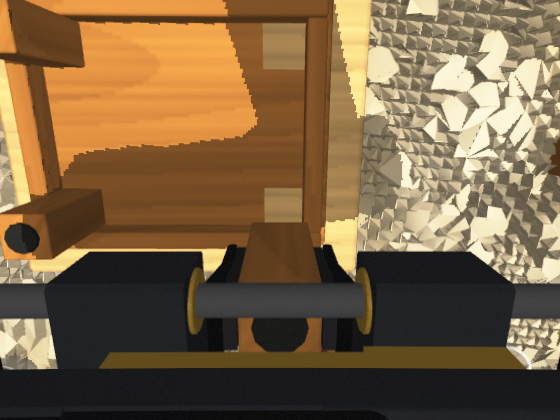

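The leg is held square, above the far-left corner.

```bash
python3 -m creep '{"deltas":[[0,0,-0.03,0,0,0,1],[0,0,-0.06,0,0,0,1],[0,0,-0.08,0,0,0,1],[0,0,-0.09,0,0,0,1],[0,0,-0.095,0,0,0,1],[0,0,-0.098,0,0,0,1],[0,0,-0.1,0,0,0,1],[0,0,-0.1,0,0,0,1]]}'
```

```text
clock: 8.45
tool_pos: [621.1, -15.2, 76.3]
ee_rot: [0.001, -0.055, 0.998, 0.0]
wrist_force: [0.5, 0.6, -0.1]
width: 29.6
grasp_force: 40.0
```

```bash
python3 -m creep '{"deltas":[[0,0,-0.0015,0,0,0,1],[0,0,-0.003,0,0,0,1],[0,0,-0.003,0,0,0,1],[0,0,-0.003,0,0,0,1]]}'
```

```text
clock: 8.85
tool_pos: [621.2, -15.4, 73.5]
ee_rot: [0.001, -0.055, 0.998, -0.0]
wrist_force: [-0.9, 0.9, 4.2]
width: 29.8
grasp_force: 40.0
```

```bash
python3 -m creep '{"deltas":[[0.001,0.0012,0,0,0,0,1],[0.002,0.0024,0,0,0,0,1],[0.003,0.0036,0,0,0,0,1],[0.004,0.0048,0,0,0,0,1],[0.0045,0.0055,0,0,0,0,1],[0.0045,0.0055,0,0,0,0,1]]}'
```

```text
clock: 9.45
tool_pos: [624.0, -12.0, 73.5]
ee_rot: [-0.002, -0.055, 0.998, -0.001]
wrist_force: [-3.9, -5.9, 7.7]
width: 29.8
grasp_force: 40.0
```

```bash
python3 -m creep '{"deltas":[[0.001,0.0012,0,0,0,0,1],[0.002,0.0024,0,0,0,0,1],[0.002,0.0024,0,0,0,0,1],[0.002,0.0024,0,0,0,0,1]]}'; python3 -m creep '{"deltas":[[0.001,0.0012,0,0,0,0,1],[0.002,0.0024,0,0,0,0,1],[0.002,0.0024,0,0,0,0,1],[0.002,0.0024,0,0,0,0,1]]}'
```

```text
clock: 9.85
tool_pos: [624.0, -11.1, 73.6]
ee_rot: [-0.004, -0.055, 0.998, -0.002]
wrist_force: [-6.7, -9.4, 10.5]
width: 30.2
grasp_force: 40.0
clock: 10.25
tool_pos: [624.2, -10.9, 73.6]
ee_rot: [-0.007, -0.055, 0.998, -0.004]
wrist_force: [-10.3, -15.5, 13.4]
width: 29.6
grasp_force: 40.0
```

```bash
python3 -m creep '{"deltas":[[-0.0005,-0.0005,0,0.25,-0.4,0,1],[-0.001,-0.0015,0,0.5,-0.8,0,1],[-0.001,-0.0015,0,0.5,-0.8,0,1],[-0.001,-0.0015,0,0.5,-0.8,0,1]]}'; python3 -m creep '{"deltas":[[0,0,0,0,0,0,1],[0,0,0,0,0,0,1],[0,0,0,0,0,0,1],[0,0,0,0,0,0,1],[0,0,0,0,0,0,1],[0,0,0,0,0,0,1],[0,0,0,0,0,0,1],[0,0,0,0,0,0,1],[0,0,0,0,0,0,1],[0,0,0,0,0,0,1],[0,0,0,0,0,0,1],[0,0,0,0,0,0,1]]}'
```

```text
clock: 10.65
tool_pos: [623.8, -11.3, 73.5]
ee_rot: [0.001, -0.055, 0.998, 0.001]
wrist_force: [-8.3, -11.2, 12.9]
width: 29.6
grasp_force: 40.0
clock: 11.85
tool_pos: [623.8, -11.2, 73.5]
ee_rot: [0.001, -0.055, 0.998, 0.001]
wrist_force: [-8.3, -11.5, 13.5]
width: 29.9
grasp_force: 40.0
```

```bash
python3 -m creep '{"deltas":[[0,0,0.001,0,0,0,1],[0,0,0.001,0,0,0,1],[0,0,0.001,0,0,0,1],[0,0,0.001,0,0,0,1],[0,0,0.001,0,0,0,1],[0,0,0.001,0,0,0,1],[0,0,0.001,0,0,0,1],[0,0,0.001,0,0,0,1],[0,0,0.001,0,0,0,1],[0,0,0.001,0,0,0,1],[0,0,0.001,0,0,0,1],[0,0,0.001,0,0,0,1]]}'; python3 -m creep '{"deltas":[[0,0,0,0,0,0,1],[0,0,0,0,0,0,1],[0,0,0,0,0,0,1],[0,0,0,0,0,0,1],[0,0,0,0,0,0,1],[0,0,0,0,0,0,1],[0,0,0,0,0,0,1],[0,0,0,0,0,0,1],[0,0,0,0,0,0,1],[0,0,0,0,0,0,1],[0,0,0,0,0,0,1],[0,0,0,0,0,0,1]]}'
python3 - <<'E'
from h import *
im,d,c=save("side","s1"); np.savez("top",0)
uv=proj([[625,-10,60]],c)[0].astype(int);a=im[uv[1]-60:uv[1]+60,uv[0]-80:uv[0]+80]
cv2.imwrite("pics/s1c.png",cv2.resize(a,None,fx=5,fy=5,interpolation=cv2.INTER_CUBIC))
E
```

```text
clock: 13.05
tool_pos: [623.8, -11.3, 73.5]
ee_rot: [0.001, -0.055, 0.999, 0.001]
wrist_force: [-7.3, -11.9, 8.2]
width: 29.7
grasp_force: 40.0
clock: 14.25
tool_pos: [623.8, -11.2, 73.5]
ee_rot: [0.001, -0.055, 0.999, 0.001]
wrist_force: [-6.5, -12.3, 8.5]
width: 29.6
grasp_force: 40.0
```

View pics/s1c.png

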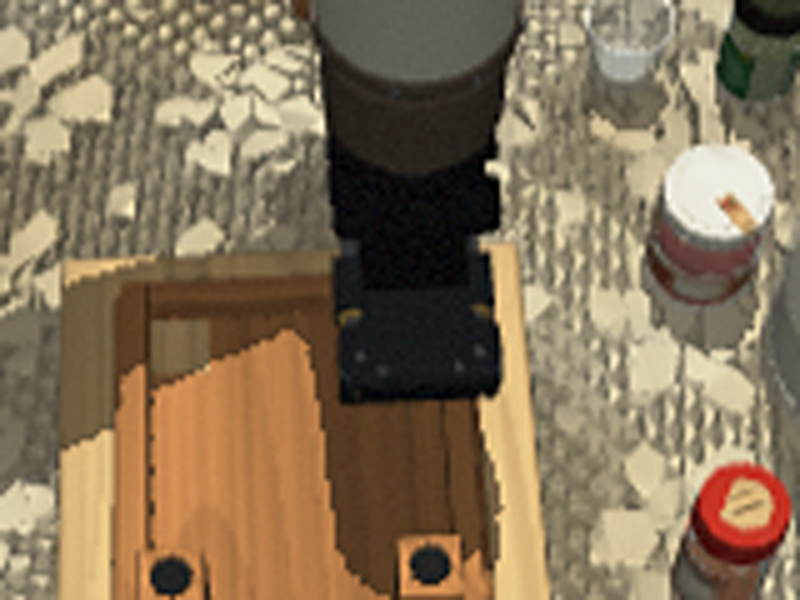

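The side crop shows the gripper over the far-left corner, with no bystanders disturbed. Force balance and position show both rails in contact for more than 4 s. I'll release with the push kept on, then retreat straight up.

```bash
python3 -m creep '{"deltas":[[0,0,0,0,0,0,0.5],[0,0,0,0,0,0,0.4],[0,0,0,0,0,0,0.3],[0,0,0,0,0,0,0.3],[0,0,0,0,0,0,0.2],[-0.003,-0.004,0.005,0,0,0,0],[-0.003,-0.004,0.02,0,0,0,0],[-0.003,-0.004,0.05,0,0,0,0],[-0.003,-0.004,0.09,0,0,0,0],[-0.003,-0.004,0.13,0,0,0,0],[-0.003,-0.004,0.13,0,0,0,0],[-0.003,-0.004,0.13,0,0,0,0]]}'
python3 - <<'E'
from h import *
print(r.observe()["tool_pos"])
E
```

```text
clock: 15.5
tool_pos: [625.4, -10.4, 205.1]
ee_rot: [0.009, -0.055, 0.998, 0.004]
wrist_force: [0.2, -0.4, -0.9]
width: 86.8
grasp_force: 0.0
[625.40729548 -10.42558142 205.14572094]
```

```bash
python3 -m creep '{"deltas":[[-0.02,0.03,0,-0.2,0.3,-3,0],[-0.04,0.06,0,-0.5,0.8,-6,0],[-0.05,0.1,0,-0.5,0.8,-9,0],[-0.06,0.14,0,-0.5,0.8,-12,0],[-0.08,0.19,-0.02,-0.5,0.8,-15,0],[-0.09,0.24,-0.03,-0.5,0.8,-18,0],[-0.1,0.28,-0.04,-0.5,0.8,-20.9,0],[-0.11,0.32,-0.05,-0.5,0.8,-20.9,0],[-0.118,0.341,-0.055,-0.5,0.8,-20.9,0],[-0.118,0.341,-0.055,-0.5,0.8,-20.9,0],[-0.118,0.341,-0.055,-0.5,0.8,-20.9,0],[-0.118,0.341,-0.055,-0.5,0.8,-20.9,0]]}'
cat > m.py <<'E'
from h import *
import sys
from scipy.spatial.transform import Rotation as R
x,y,lo,hi=map(float,sys.argv[2:6])
s=r.observe();q=s["ee_rot"];print(R.from_quat(list(q[1:])+[q[0]]).as_matrix().round(3)[:,1],s["tool_pos"],s["joints"][5])
im,d,c=save("wrist",sys.argv[1])
W=cloud(d,c);m=(W[...,2]>lo)&(W[...,2]<hi)&(abs(W[...,0]-x)<40)&(abs(W[...,1]-y)<40)
p=W[m];print(len(p))
if len(p)>50: print(cv2.minAreaRect(p[:,:2].astype(np.float32)),np.percentile(p[:,2],[10,50,98]))
E
python3 m.py w6 507 331 70 90
```

```text
clock: 16.7
tool_pos: [507.2, 329.3, 148.1]
ee_rot: [0.0, 0.127, 0.992, -0.002]
wrist_force: [-0.1, -0.3, -0.4]
width: 87.3
grasp_force: 0.0
[ 0.253  0.968 -0.004] [507.22198611 329.29933116 148.1137176 ] -2.6723800381490386
2317
((506.2300109863281, 331.32421875), (29.96523094177246, 29.9523868560791), 75.30620574951172) [75.74064899 77.05025809 80.64800296]
```

View pics/w6.png

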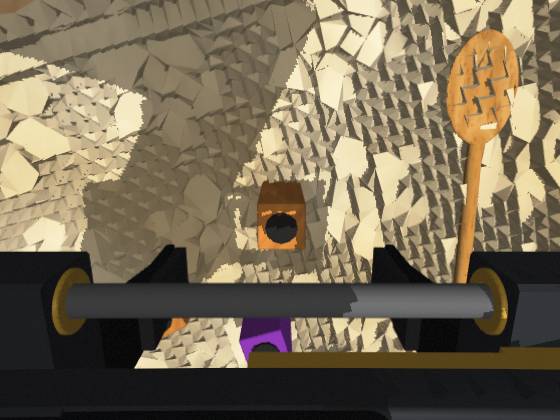

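The leg is at (282,227), square between the fingers, with the purple one clear behind at (265,340).

```bash
python3 -m creep '{"deltas":[[-0.001,0.002,-0.03,0,0,0,0],[-0.001,0.002,-0.06,0,0,0,0],[-0.001,0.002,-0.085,0,0,0,0],[-0.001,0.002,-0.102,0,0,0,0],[-0.001,0.002,-0.102,0,0,0,0.3],[-0.001,0.002,-0.102,0,0,0,1],[-0.001,0.002,-0.102,0,0,0,1],[-0.001,0.002,-0.102,0,0,0,1],[-0.001,0.002,-0.102,0,0,0,1],[-0.001,0.002,-0.102,0,0,0,1],[-0.001,0.002,-0.102,0,0,0,1],[-0.001,0.002,-0.102,0,0,0,1]]}' 40;python3 -m creep '{"deltas":[[0,0,0,0,0,0,1],[0,0,0,0,0,0,1],[0,0,0,0,0,0,1],[0,0,0,0,0,0,1]]}'
```

```text
clock: 17.95
tool_pos: [506.1, 332.4, 46.6]
ee_rot: [0.001, 0.127, 0.992, -0.001]
wrist_force: [0.2, -1.3, 0.2]
width: 31.0
grasp_force: 0.3
clock: 18.35
tool_pos: [506.1, 332.4, 46.6]
ee_rot: [0.001, 0.127, 0.992, -0.001]
wrist_force: [-1.4, -0.7, 2.1]
width: 29.9
grasp_force: 40.0
```

```bash
python3 -m creep '{"deltas":[[0,0,0.01,0,0,0,1],[0,0,0.04,0,0,0,1],[0,0,0.08,0,0,0,1],[0.0,0,0.12,0,0,0,1],[0,-0.03,0.13,0,0,3,1],[0,-0.06,0.13,0,0,6,1],[0,-0.1,0.13,0,0,9,1],[0,-0.14,0.13,0,0,12,1],[0,-0.18,0.13,0,0,15,1],[0,-0.22,0.13,0,0,18,1],[0,-0.26,0.13,0,0,20.9,1],[0,-0.3,0.13,0,0,20.9,1]]}'
python3 -m creep '{"deltas":[[0.003,-0.03,0,0,0,0,1],[0.006,-0.05,0,0,0,0,1],[0.007,-0.06,0,0,0,0,1],[0.007,-0.06,0,0,0,0,1],[0.007,-0.06,0,0,0,0,1]]}'
python3 - <<'E'
from h import *
from scipy.spatial.transform import Rotation as R
s=r.observe();q=s["ee_rot"];print(R.from_quat(list(q[1:])+[q[0]]).as_matrix().round(4)[:,1],s["tool_pos"])
ct,cs=r.calibration("top"),r.calibration("side")
im,d,c=save("side","s2")
uv=proj([[625,-10,100]],c)[0].astype(int);print(uv)
a=im[uv[1]-60:uv[1]+60,uv[0]-80:uv[0]+80]
cv2.imwrite("pics/s2c.png",cv2.resize(a,None,fx=5,fy=5,interpolation=cv2.INTER_CUBIC))
W=cloud(d,c);m=(W[...,2]>95)&(W[...,2]<115)&(abs(W[...,0]-625)<30)&(abs(W[...,1]+10)<30)
print(m.sum(),W[m].mean(0))
m=(W[...,2]>95)&(W[...,2]<115)&(abs(W[...,0]-643)<30)&(abs(W[...,1]+170)<30)
print("fitted FR",m.sum(),W[m].mean(0))
E
```

```text
clock: 19.55
tool_pos: [506.1, 30.9, 177.3]
ee_rot: [0.002, -0.056, 0.998, -0.001]
wrist_force: [1.1, 0.0, -0.2]
width: 30.0
grasp_force: 40.0
clock: 20.05
tool_pos: [513.3, -27.1, 176.7]
ee_rot: [0.001, -0.055, 0.998, -0.001]
wrist_force: [0.3, 0.2, -0.4]
width: 29.6
grasp_force: 40.0
[-0.1103  0.9939 -0.0023] [513.29562119 -27.11254795 176.73164003]
[281 187]
143 [625.71539984 -13.80910462 103.44442011]
fitted FR 175 [ 643.10370704 -172.52917074  103.21130512]
```

View pics/s2c.png

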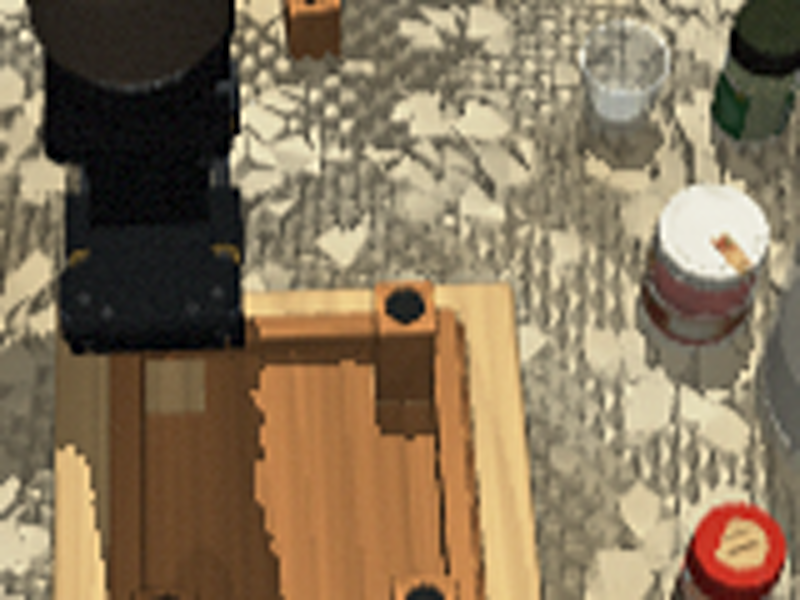

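The first leg stands upright in the far-left corner at (405,340). Its offset from the fitted far-right leg is (-17.4, 158.7) mm, against an ideal of (-17.4, 159), so it is tight. Next is the second leg.

```bash
python3 -m creep '{"deltas":[[0,0,-0.03,0,0,0,1],[0,0,-0.06,0,0,0,1],[0,0,-0.08,0,0,0,1],[0,0,-0.09,0,0,0,1],[0,0,-0.095,0,0,0,1],[0,0,-0.098,0,0,0,1],[0,0,-0.1,0,0,0,1],[0,0,-0.1,0,0,0,1]]}';python3 -m creep '{"deltas":[[0,0,-0.001,0,0,0,1],[0,0,-0.002,0,0,0,1],[0,0,-0.003,0,0,0,1],[0,0,-0.003,0,0,0,1]]}'
```

```text
clock: 20.9
tool_pos: [513.6, -27.4, 77.1]
ee_rot: [0.001, -0.055, 0.998, -0.001]
wrist_force: [0.0, -0.6, -0.4]
width: 29.5
grasp_force: 40.0
clock: 21.3
tool_pos: [513.5, -27.6, 74.5]
ee_rot: [0.001, -0.055, 0.998, -0.001]
wrist_force: [-2.7, 0.7, 5.1]
width: 29.7
grasp_force: 40.0
```

```bash
python3 -m creep '{"deltas":[[-0.0015,0.0008,0,0,0,0,1],[-0.003,0.0016,0,0,0,0,1],[-0.0045,0.0024,0,0,0,0,1],[-0.006,0.0032,0,0,0,0,1],[-0.0075,0.004,0,0,0,0,1],[-0.009,0.0048,0,0,0,0,1],[-0.0105,0.0056,0,0,0,0,1],[-0.0105,0.0056,0,0,0,0,1]]}';python3 -m creep '{"deltas":[[-0.001,0.0007,0,0,0,0,1],[-0.002,0.0014,0,0,0,0,1],[-0.002,0.0014,0,0,0,0,1],[-0.002,0.0014,0,0,0,0,1]]}'
```

```text
clock: 22.1
tool_pos: [506.4, -23.8, 74.7]
ee_rot: [0.005, -0.056, 0.998, -0.003]
wrist_force: [10.0, -15.1, -0.2]
width: 29.5
grasp_force: 40.0
clock: 22.5
tool_pos: [505.7, -23.7, 74.8]
ee_rot: [0.006, -0.056, 0.998, -0.003]
wrist_force: [14.1, -22.7, -3.4]
width: 29.4
grasp_force: 40.0
```

```bash
python3 -m creep '{"deltas":[[0,-0.0007,-0.0005,0.15,0.35,0,1],[0,-0.0015,-0.001,0.3,0.7,0,1],[0,-0.002,-0.0015,0.3,0.7,0,1],[0,-0.002,-0.0015,0.3,0.7,0,1],[0,-0.002,-0.0015,0.3,0.7,0,1]]}'
```

```text
clock: 23.0
tool_pos: [505.2, -24.1, 74.4]
ee_rot: [-0.0, -0.056, 0.998, 0.0]
wrist_force: [8.2, -13.7, 6.7]
width: 29.5
grasp_force: 40.0
```

```bash
python3 -m creep '{"deltas":[[-0.0008,0,0,0,0.1,0,1],[-0.0015,0,0,0,0.2,0,1],[-0.0015,0,0,0,0.2,0,1],[-0.0015,0,0,0,0.2,0,1]]}';python3 -m creep '{"deltas":[[-0.0008,0,0,0,0.1,0,1],[-0.0015,0,0,0,0.2,0,1],[-0.0015,0,0,0,0.2,0,1],[-0.0015,0,0,0,0.2,0,1]]}'
```

```text
clock: 23.4
tool_pos: [505.2, -24.1, 74.5]
ee_rot: [-0.0, -0.056, 0.998, 0.001]
wrist_force: [11.0, -14.6, 3.4]
width: 29.9
grasp_force: 40.0
clock: 23.8
tool_pos: [504.9, -24.1, 74.5]
ee_rot: [-0.001, -0.056, 0.998, 0.001]
wrist_force: [13.4, -15.3, 0.5]
width: 29.9
grasp_force: 40.0
```

```bash
python3 -m creep '{"deltas":[[0,-0.0005,-0.001,0,0,0,1],[0,-0.0005,-0.0015,0,0,0,1],[0,-0.0005,-0.0015,0,0,0,1],[0,-0.0005,-0.0015,0,0,0,1],[0,-0.0005,-0.0015,0,0,0,1],[0,-0.0005,-0.0015,0,0,0,1],[0,-0.0005,-0.0015,0,0,0,1],[0,-0.0005,-0.0015,0,0,0,1],[0,-0.0005,-0.0015,0,0,0,1],[0,-0.0005,-0.0015,0,0,0,1],[0,-0.0005,-0.0015,0,0,0,1],[0,-0.0005,-0.0015,0,0,0,1]]}';python3 -m creep '{"deltas":[[0,0,0,0,0,0,1],[0,0,0,0,0,0,1],[0,0,0,0,0,0,1],[0,0,0,0,0,0,1],[0,0,0,0,0,0,1],[0,0,0,0,0,0,1],[0,0,0,0,0,0,1],[0,0,0,0,0,0,1],[0,0,0,0,0,0,1],[0,0,0,0,0,0,1],[0,0,0,0,0,0,1],[0,0,0,0,0,0,1]]}';python3 -m creep '{"deltas":[[0,0,0,0,0,0,1],[0,0,0,0,0,0,1],[0,0,0,0,0,0,1],[0,0,0,0,0,0,1],[0,0,0,0,0,0,1],[0,0,0,0,0,0,1],[0,0,0,0,0,0,1],[0,0,0,0,0,0,1],[0,0,0,0,0,0,1],[0,0,0,0,0,0,1],[0,0,0,0,0,0,1],[0,0,0,0,0,0,1]]}'
python3 - <<'E'
from h import *
im,d,c=save("side","s3");W=cloud(d,c)
for x,y in((625,-10),(643,-172)):
    m=(W[...,2]>95)&(W[...,2]<115)&(abs(W[...,0]-x)<30)&(abs(W[...,1]-y)<30);print(m.sum(),W[m].mean(0))
E
```

```text
clock: 25.0
tool_pos: [504.9, -24.2, 74.4]
ee_rot: [-0.001, -0.057, 0.998, 0.001]
wrist_force: [10.1, -12.0, 11.8]
width: 29.8
grasp_force: 40.0
clock: 26.2
tool_pos: [504.9, -24.2, 74.4]
ee_rot: [-0.001, -0.057, 0.998, 0.001]
wrist_force: [10.5, -12.2, 12.3]
width: 29.6
grasp_force: 40.0
clock: 27.4
tool_pos: [504.9, -24.2, 74.4]
ee_rot: [-0.001, -0.057, 0.998, 0.001]
wrist_force: [9.7, -12.7, 12.1]
width: 29.6
grasp_force: 40.0
142 [625.93271179 -14.05436055 103.38230005]
169 [ 643.25076183 -172.17110468  103.60633005]
```

```bash
python3 -c "
from rig import r
print(r.close_job())"
```

```text
the job is handed in; nothing more can be done
None
```

I handed the job in at 27.4 s. The first leg was pressed for about 4 s, then let go standing tight in the far-left corner. The second was pressed in the near-left corner for over 3 s and is still gripped at 40 N, pushing about 8 N and 14 N on its two rails. I never touched the short leg, the purple look-alike or the kitchen things.

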